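# Lower the ratcheted splash guard over the lapping wheel

### The arm

A 6-joint arm with a two-finger parallel gripper is mounted at the origin on the work surface. World frame = base frame: x ahead of the robot, y to its left, z up, the work surface at z = 0. Lengths are in m, angles in degrees, forces in N, time in s.
With the tool pointing down it reaches from about 0.35 to 0.875 m from the base axis. Payload 4.2 kg.
Tool frame: the origin (TCP) lies midway between the tips of the shut fingers; the grasp point (between the pads) lies 19 mm behind it; z points along the fingers, y is the line along which they close (so a half turn about z gives the same grasp; the last joint's range is limited). The gripper opens to 87 mm and grips with 3 to 60 N. Pads are 19 mm wide; open, the fingers measure 117 mm over their backs; the gripper's body (75 mm by 190 mm) begins 51 mm behind the grasp point.
Start: joints at [79.045, 22.042, 0.453, 0, -68.411, -14.817], TCP at [0.272, 0.563, 0.223] pointing down, gripper open.
Joint ranges: [-179.83, 179.83], [-69.29, 118.12], [-61.27, 80.66], [-181.25, 117.63], [-171.15, -9.14], [-177.46, 177.46]. Speed limits (degrees/s): [159.86, 159.86, 180, 180, 180, 180].

### API

Orientations are given as [roll, pitch, yaw] about the fixed x, y, z axes, in that order (R = Rz(yaw) Ry(pitch) Rx(roll)).
In Python, from workcell import env gives the robot as it stands. The module is installed in compiled form; this text tells all that it offers. Calls block until the motion is done:
- env.goto(position, orientation): joint-space move of the TCP to a pose.
- env.move_straight(position, rotation=None, rate=0.15, force_limit=None): straight line of the TCP; rotation=None keeps the orientation; rate is the mean speed in m/s. With force_limit (N) it stops when the force on the tool has changed by that much, and returns True; else False.
- env.set_joints(angles): joint-space move.
- env.gripper_to(opening, grasp_force=None): opening from 0.0 (shut) to 1.0 (fully open); grasp_force is the grip in N (None keeps the last); returns when the fingers have stopped.
- env.dwell(seconds).
- env.inverse_kinematics(position, orientation): joint angles nearest the present ones, or None.
- env.read_state(): the state.
- env.grab_frame(name): name is "scene" or "top" or "wrist"; returns a dict with "image" (384x512x3 uint8, blue, green, red), "fx", "fy", "cx", "cy" (pixels), "position" and "orientation" of the camera in the world. Camera axes: x right, y up, looking along -z (the intrinsics and any distortion apply to the point x, -y, -z); pixel columns grow to the right and rows downward; lengths in m; the calibration is good to about 2 mm. The wrist camera is an equidistant fisheye: a pixel r from the principal point sees the ray r / f radians off the axis. A picture is of the moment at which its call begins. There is no depth.
A pose or a line that the arm cannot do raises env.Unreachable and nothing moves.
- env.close_job(): hands the job in; it is judged then, once.
Trained networks look in a picture, given as the dict that the camera call returned (one of the last four; its "shot" number tells which), for a name from the list of things; names that differ only in an ending like _2 or _b are one class to them, and where a whole thing is asked for, a point or a joint stands for the part that bears it (a point fixed in the world has none). Each returns a list of dicts, best first, with "score" (0 to 1); they miss things now and then, are a little off and sometimes report something else, mostly with a low value. They report only what shows in the picture. A call takes as long as a camera call.
- env.search_frame(picture, thing): "xyz" ([x, y, z] in m, in world coordinates, good to about 4 mm: the middle of the surface that is visible of it).
- env.trace(picture, thing): "mask" (384x512 bool, what is visible of it).
The state is a dict: "clock": time; "joint_positions": joint angles; "qvel": joint speeds; "joint_torque": joint torques, N m; "position": TCP position; "tool_rot": TCP orientation; "force": force on the tool from outside, world axes, zero at the start; "wrist_torque": the same for the moment, N m; "opening": opening from 0.0 (shut) to 1.0 (fully open); "finger_force": force on a finger pad.
Only numpy, scipy, OpenCV 4.12 (cv2) and the standard library are available. Lean on these libraries where they do the work, as an engineer would, in place of code of your own. Each camera call takes 0.05 s, during which the arm holds its last target. There are 200 camera calls.

### The job

Lower the splash guard over the lapping wheel: with the fingertips, press the pad of the ratchet pawl all the way down so that its hook is free of the teeth and stays free, then push the guard arm down past the teeth until it lies fully down on its rest post. Grasp nothing, do not lift the guard arm, and leave the other things on the bench and on the machine where they are.

Things in the scene. Friction and masses are not known exactly. Their poses are not given: they have to be found in the camera images.
- machine: grey lapping machine fixed on the table. Origin on the table under the guard's hinge; y runs along the lowered guard arm, x across it (away from the robot at yaw 0), z up. Deck 50 mm high, x -100 to 100, y -100 to 280 mm. Steel wheel 150 mm across, centre y 120, top 72 mm. Bracket at x -26 to -18, y -70 to 30 mm, 163 mm high (100 mm for y below -25).
- hinge (a point): point on the guard's hinge axis, 135 mm above the table over the machine's origin; the axis is the machine's x axis. A steel toothed sector of 56 mm radius turns about it with the guard arm.
- rest_top (a point): top centre of the rubber-capped rest post (22 mm across) that the grip end of the lowered guard arm lies on; machine x 0, y 225 mm, 127 mm above the table.
- guard (a joint): angle of the splash guard arm, rad: 0 level on the rest post (its stop), positive raised; starts near 0.8. Bar 18 mm wide, 10 thick, from the hinge along machine +y, with a clear plate 140 x 135 mm under it and a black grip at its end. Stiff hinge: it stays where left; with the pawl free about 2 to 8 N down on the grip moves it; with the pawl in, a tooth stops it within 0.2 rad.
- grip_top (a point): centre of the upper face of the black grip at the end of the guard arm, 28 mm wide, 55 mm long, 16 mm thick. It moves with the arm: 217.5 mm from the hinge along the arm and 8 mm above its centre line, in the plane machine x = 0.
- pawl (a joint): angle of the pawl, rad: 0 hook fully in the teeth (start), clear of them from 0.25 on, stop at 0.4. Dark steel bell crank, pivot along machine x at y -47 mm, 75 mm above the table: a hook up into the teeth, a lever along -y to a flat pad. Pressing the pad down (about 3 N) turns the hook out, away from the sector; the pivot is stiff and the pawl stays where it is left.
- pad_top (a point): centre of the upper face of the pawl's press pad, 30 mm (machine x) x 34 mm (machine y), 6 mm thick; at the start at machine x 0, y -135 mm, 110 mm above the table; fully pressed at y -142 mm, 73 mm above the table, sloping down outward by 0.4 rad. Nothing is under it but the table.
- jar: small amber glass jar with a steel lid, 32 mm across, 45 mm tall, standing on the machine's deck; origin: centre of its underside
- slice: flat round polished stone, 48 mm across, 12 mm thick, lying on the deck beyond the guard's rest post; origin: centre of its underside
- dop: light wooden stick, 12 mm thick, 100 mm long, lying on the table on the pawl's side of the machine; origin: at its middle on the table
- rough: rough reddish stone, 52 mm across, 30 mm high, on the table on the pawl's side of the machine; origin: centre of its underside
- mug: blue ceramic mug, 76 mm across, 85 mm tall, to the right on the table; origin: centre of its underside
- spray: white plastic bottle, 56 mm across, 150 mm tall, to the left on the table; origin: centre of its underside
- spanner: steel spanner lying to the left on the table; origin: under its middle
- stones: grey plastic tray 100 x 140 mm, 35 mm high, to the right on the table; origin: centre of its underside

How it is judged:
By the outcome, as a careful person would: the job done as asked, in the order asked, and still so for the second after the job is handed in, with the robot touching nothing.
It also fails if it takes over 48 s, if anything falls off the work surface, if the arm or the gripper's body presses on something with over 40 N, if the wrist force passes 120 N, or if a joint passes its speed limit or range.

## Working session

There is one attempt and no reset: what is moved stays moved. The work goes in short steps, each a Python script; the robot and the scene stay as the last script left them, time stands still between calls to the robot, and variables do not carry over. Pictures are saved under pics/ and viewed, at most 10 in all, crops included, and the job is handed in when it is done.

```bash
mkdir -p pics; python3 - <<'E'
from workcell import env
import cv2, numpy as np
s=env.read_state(); print(s['clock'],s['position'],s['tool_rot'])
ims=[]
for n in ["scene","top"]:
    p=env.grab_frame(n); ims.append(p["image"]); print(n,p["position"],p["orientation"],p["fx"],p["cx"],p["cy"])
    for t in ["machine","guard","pawl","pad_top","grip_top","hinge","rest_top","jar","rough","dop","slice","mug","spray","spanner","stones"]:
        r=env.search_frame(p,t)
        print(t,[(np.round(d["xyz"],3).tolist(),round(d["score"],2)) for d in r[:2]])
for i,n in enumerate(["s","t"]): cv2.imwrite(f"pics/{n}0.png",ims[i])
print(env.read_state()['clock'])
E
```

```text
0.0 [0.27146771 0.56230573 0.22147336] [ 1.79877944e+02 -3.64213936e-03 -2.57818008e+01]
scene [1.35512006 0.09940045 1.13361967] [38.7523608   0.78881181 95.67665942] 369.58800097337416 257.99576144819093 191.5184369538241
machine [([0.59, 0.042, 0.064], 0.56)]
guard [([0.577, 0.029, 0.209], 0.59)]
pawl [([0.599, -0.126, 0.105], 0.6)]
pad_top [([0.601, -0.129, 0.113], 0.52)]
grip_top [([0.574, 0.032, 0.207], 0.87)]
hinge [([0.589, 0.044, 0.062], 0.89)]
rest_top [([0.588, 0.043, 0.062], 0.56)]
jar [([0.677, -0.088, 0.091], 0.43), ([0.576, 0.208, 0.062], 0.35)]
rough [([0.705, -0.187, 0.026], 0.55)]
dop [([0.544, -0.235, 0.012], 0.56)]
slice [([0.574, 0.205, 0.06], 0.48)]
mug [([0.474, -0.441, 0.057], 0.75)]
spray [([0.624, 0.405, 0.086], 0.83), ([0.6, -0.128, 0.108], 0.44)]
spanner [([0.463, 0.412, 0.008], 0.74)]
stones [([0.626, -0.443, 0.008], 0.83)]
top [0.33385748 0.00584163 1.12725544] [ 12.43180106   0.30344729 -99.13684886] 369.91794937273454 255.3109064890032 189.50195585113707
machine [([0.528, 0.035, 0.062], 0.66)]
guard [([0.551, 0.034, 0.226], 0.55), ([0.534, -0.229, 0.012], 0.21)]
pawl [([0.603, -0.16, 0.11], 0.66)]
pad_top [([0.601, -0.158, 0.111], 0.61), ([0.528, 0.042, 0.065], 0.48)]
grip_top [([0.552, 0.039, 0.224], 0.66)]
hinge [([0.53, 0.041, 0.061], 0.82)]
rest_top [([0.53, 0.04, 0.062], 0.72)]
jar [([0.658, -0.087, 0.097], 0.49)]
rough [([0.691, -0.188, 0.024], 0.65), ([0.565, 0.212, 0.061], 0.63)]
dop []
slice [([0.567, 0.216, 0.061], 0.57), ([0.529, 0.041, 0.061], 0.24)]
mug [([0.475, -0.459, 0.044], 0.82), ([0.63, -0.441, 0.006], 0.64)]
spray [([0.598, 0.403, 0.099], 0.59)]
spanner []
stones [([0.628, -0.44, 0.004], 0.57)]
1.6
```

View pics/s0.png

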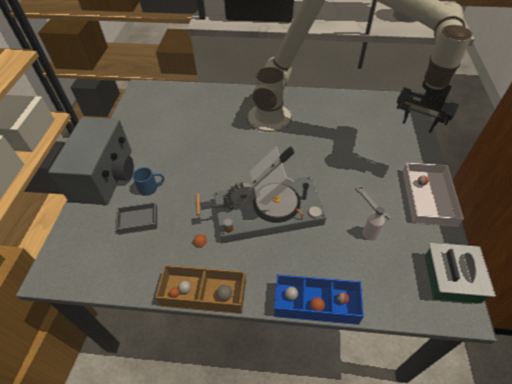

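View pics/t0.png

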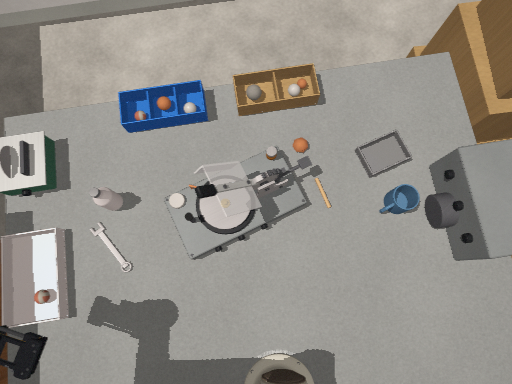

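The scene picture shows the machine at centre, with the pad at about (205,207) and the grip at (287,155). In the top picture the deck corners are near (165,200), (193,256) and (306,205), and the pad is near (307,170). I'll enlarge both to measure the corners.

```bash
python3 - <<'E'
import cv2
a=cv2.imread("pics/t0.png")[130:270,150:350]; cv2.imwrite("pics/t0c.png",cv2.resize(a,None,fx=4,fy=4,interpolation=cv2.INTER_CUBIC))
a=cv2.imread("pics/s0.png")[140:250,180:340]; cv2.imwrite("pics/s0c.png",cv2.resize(a,None,fx=5,fy=5,interpolation=cv2.INTER_CUBIC))
E
```

```text
(no output)
```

View pics/t0c.png

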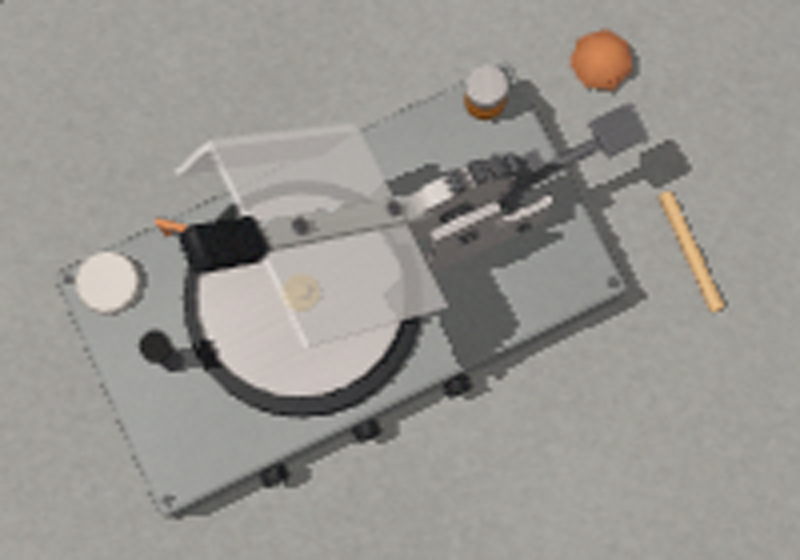

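View pics/s0c.png

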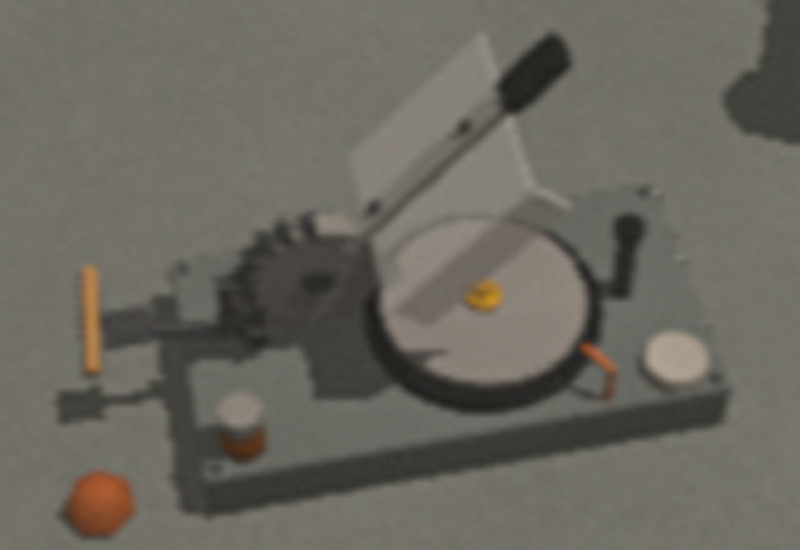

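In the crops, the deck corners sit at top (62,270), (168,513), (637,290), (525,68) and scene (205,483), (728,390), (660,188), (180,262). The pad is at top (618,130) and scene (125,325), and the wheel hub at top (302,292) and scene (484,295). The grip is at top (225,243) and scene (536,72). Next is a joint pose fit.

```bash
cat > fit.py <<'E'
from workcell import env
import cv2, numpy as np
from scipy.optimize import least_squares
from scipy.spatial.transform import Rotation as R
C=[(100,280,50),(-100,280,50),(-100,-100,50),(100,-100,50),(0,-135,110)]
obs={"top":(4,(150,130),[(62,270),(168,513),(637,290),(525,68),(618,130)],(225,243)),
"scene":(5,(180,140),[(728,390),(660,188),(180,262),(205,483),(125,325)],(536,72))}
P={n:env.grab_frame(n) for n in obs}
def proj(p,X):
    c=(X-p["position"])@R.from_euler("xyz",p["orientation"],degrees=True).as_matrix()
    return np.c_[p["cx"]+p["fx"]*c[:,0]/-c[:,2], p["cy"]-p["fy"]*c[:,1]/-c[:,2]]
def world(q,L):
    L=np.asarray(L,float)/1000
    return R.from_euler("z",q[2]).apply(L)+[q[0],q[1],0]
def grip(th): return (0,217.5*np.cos(th),135+217.5*np.sin(th))
def res(q,which=("top","scene")):
    r=[]
    for n in which:
        k,o,uv,g=obs[n]
        uv=(np.array(uv+[g])+.5)/k-.5+o
        r.append(proj(P[n],world(q,C+[grip(q[3])]))-uv)
    return np.concatenate(r)
for w in (("top",),("scene",),("top","scene")):
    s=least_squares(lambda q:res(q,w).ravel(),[.6,-.04,-.0,.8],loss="soft_l1")
    q=s.x; print(w,q[:2].round(4),np.degrees(q[2]).round(2),q[3].round(3)); print(res(q,w).round(1).tolist())
print("pad",world(q,[(0,-135,110)]),"rest",world(q,[(0,225,127)]),"grip",world(q,[grip(q[3])]))
E
python3 fit.py
```

```text
('top',) [ 0.5737 -0.0532] 16.2 0.793
[[-0.6, -0.7], [-0.6, 0.3], [0.2, 0.2], [-1.6, -2.4], [2.8, 0.1], [0.6, 0.8]]
('scene',) [ 0.5735 -0.0428] 16.51 0.841
[[1.8, 0.5], [-0.2, -0.8], [-1.7, -0.4], [-0.1, -0.1], [0.7, -0.2], [-0.3, 0.7]]
('top', 'scene') [ 0.5736 -0.048 ] 16.47 0.821
[[-2.3, 0.0], [-2.1, 1.0], [-1.4, 0.3], [-3.4, -2.2], [0.9, 0.2], [-0.1, 0.2], [0.3, 0.5], [-1.6, -0.8], [-3.1, -0.5], [-1.6, -0.2], [-0.8, -0.3], [-1.0, 1.2]]
pad [[ 0.61189116 -0.17747556  0.11      ]] rest [[0.50984153 0.16775751 0.127     ]] grip [[0.53159309 0.09417215 0.29413238]]
```

```bash
python3 - <<'E'
from workcell import env
import cv2, numpy as np
s=env.read_state(); p=s['position']
env.move_straight([p[0],p[1],.42],rate=.2)
env.gripper_to(0.0)
env.goto([.612,-.178,.42],[180,0,-73.5])
env.move_straight([.612,-.178,.27],rate=.2)
print(env.read_state()['position'],env.read_state()['clock'],env.read_state()['force'])
w=env.grab_frame("wrist"); print({k:v for k,v in w.items() if k!="image"})
cv2.imwrite("pics/w1.png",cv2.resize(w["image"],(800,600),interpolation=cv2.INTER_CUBIC))
for t in ["pad_top","pawl","grip_top","dop","rough"]:
    r=env.search_frame(w,t); print(t,[(np.round(d["xyz"],3).tolist(),round(d["score"],2)) for d in r[:2]])
m=env.trace(w,"pad_top"); print([(d["score"],np.argwhere(d["mask"]).mean(0),d["mask"].sum()) for d in m[:1]])
E
```

```text
[ 0.61284249 -0.1780969   0.27156769] 8.125 [ 0.88580738  0.00977633 -0.54888493]
{'fx': 297.3186396354542, 'fy': 297.3186396354542, 'cx': 256.9222796396098, 'cy': 193.34592425243181, 'position': array([ 0.63541453, -0.25593543,  0.43331466]), 'orientation': array([-1.72403062e+01,  8.66729666e-02, -1.63474624e+02]), 'shot': 5}
pad_top [([0.611, -0.17, 0.109], 0.96)]
pawl [([0.602, -0.168, 0.112], 0.6)]
grip_top [([0.574, -0.053, 0.19], 0.63)]
dop [([0.539, -0.236, 0.012], 0.74)]
rough [([0.693, -0.194, 0.028], 0.83)]
[(0.93, array([189.57377049, 256.96209016]), np.int64(976))]
```

View pics/w1.png

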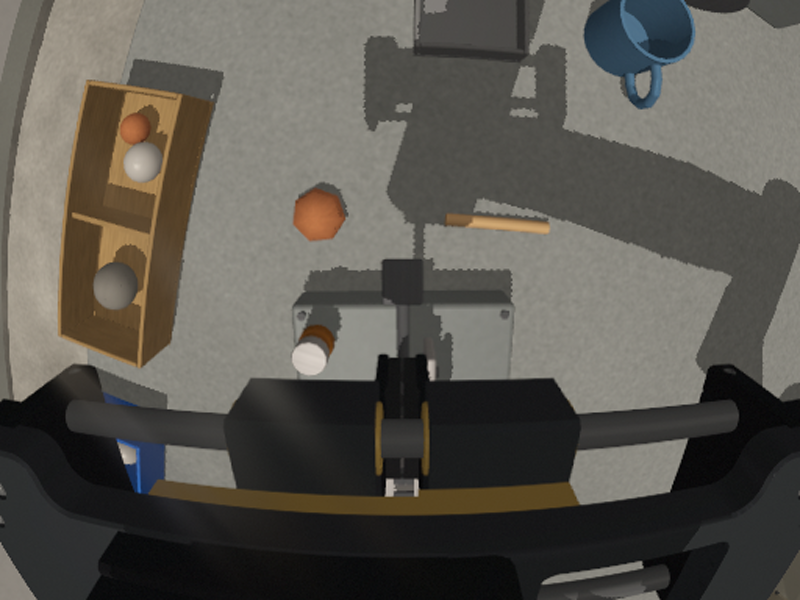

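The wrist view shows the pad at (382–423, 260–303), with the nearest deck corners at about (294,304) and (513,304). The tool is well aligned with the machine. I'll back-project those, then press.

```bash
python3 - <<'E'
import numpy as np
from scipy.spatial.transform import Rotation as R
P=np.array([0.63541453,-0.25593543,0.43331466]);Q=R.from_euler("xyz",[-17.2403,.0867,-163.4746],degrees=True)
f,cx,cy=297.3186,256.922,193.346
def bp(u,v,z):
    u,v=(u+.5)/1.5625-.5-cx,(v+.5)/1.5625-.5-cy
    r=np.hypot(u,v);t=r/f
    d=Q.apply([np.sin(t)*u/r,-np.sin(t)*v/r,-np.cos(t)]); return P+d*(z-P[2])/d[2]
a,b=bp(294,304,.05),bp(513,304,.05)
pc=bp(402.5,281.5,.11)
print("pad",pc,"size",np.linalg.norm(bp(382,281,.11)-bp(423,281,.11)),np.linalg.norm(bp(402,260,.11)-bp(402,303,.11)))
print("edge",a,b,np.linalg.norm(a-b),np.degrees(np.arctan2(*(a-b)[1::-1])))
y=np.radians(16.4);ey=np.array([-np.sin(y),np.cos(y),0]);print("origin from pad",pc+.135*ey,"from edge",(a+b)/2+.1*ey)
E
```

```text
pad [ 0.61128168 -0.17484404  0.11      ] size 0.02949530641540206 0.03200307393272681
edge [ 0.69268818 -0.11326496  0.05      ] [ 0.50768781 -0.16824759  0.05      ] 0.19299799416328728 16.55209504203018
origin from pad [ 0.57316558 -0.04533666  0.11      ] from edge [ 0.57195385 -0.04482488  0.05      ]
```

```bash
cat > h.py <<'E'
from workcell import env
import numpy as np
O=np.array([.573,-.0455]);Y=np.radians(16.5)
def W(x,y,z):
    return [O[0]+x*np.cos(Y)-y*np.sin(Y),O[1]+x*np.sin(Y)+y*np.cos(Y),z]
def M():
    s=env.read_state();p=s['position'];d=p[:2]-O
    return np.round([d[0]*np.cos(Y)+d[1]*np.sin(Y),-d[0]*np.sin(Y)+d[1]*np.cos(Y),p[2]],4),np.round(s['force'],1),round(s['clock'],2)
E
python3 - <<'E'
from h import *
import cv2
env.move_straight(W(0,-.140,.13),[180,0,-73.5],rate=.15); print(M())
hit=env.move_straight(W(0,-.140,.09),rate=.03,force_limit=1.5); print(hit,*M())
hit=env.move_straight(W(0,-.147,.062),rate=.03,force_limit=14); print(hit,*M())
for t in ["wrist","scene"]:
    w=env.grab_frame(t); cv2.imwrite(f"pics/{t}2.png",w["image"])
E
```

```text
(array([ 0.0007, -0.1404,  0.1311]), array([-0.6, -0.1, -0.3]), 9.56)
True [-0.0003 -0.1401  0.1088] [ 1.3 -0.2  0.9] 10.32
True [ 0.0003 -0.1453  0.0754] [-2.8  0.6  6.3] 11.43
```

The height matches full press (about 75.6 mm expected). I'll confirm with a second push, then retreat and look.

```bash
python3 - <<'E'
from h import *
import cv2
hit=env.move_straight(W(0,-.147,.060),rate=.03,force_limit=16); print(hit,*M())
env.move_straight(W(0,-.147,.27),rate=.2); print(M())
w=env.grab_frame("wrist"); a=w["image"][130:290,160:400]
b=env.grab_frame("scene")["image"][140:250,180:340]
cv2.imwrite("pics/c3.png",np.vstack([cv2.resize(a,(450,300)),cv2.resize(b,(450,300),interpolation=cv2.INTER_CUBIC)]))
r=env.search_frame(w,"pad_top"); print([(d["xyz"],d["score"]) for d in r[:1]])
E
```

```text
True [ 0.0007 -0.146   0.075 ] [-2.6  0.3  5.8] 11.82
(array([-0.0007, -0.1463,  0.2679]), array([-0.4,  0.9, -0.4]), 12.95)
[([0.6144, -0.1718, 0.0769], 0.71)]
```

View pics/c3.png

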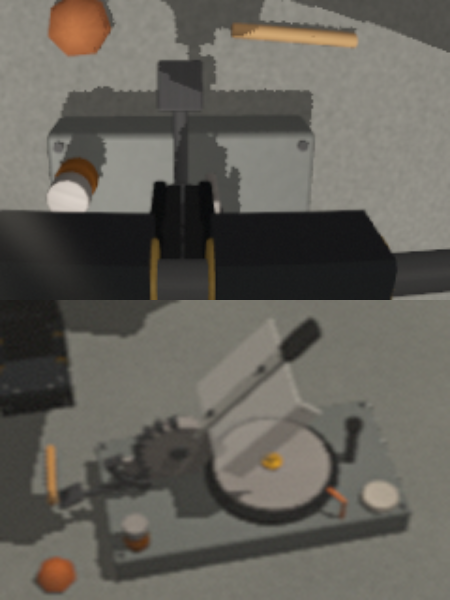

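Pawl pad is down and the hook is clear of the teeth, with the guard still raised and the jar, stone and stick unmoved. Now the guard.

```bash
python3 - <<'E'
from h import *
def tip(th,s=.222):
    return W(0,s*np.cos(th)-.008*np.sin(th)-.0095*min(1,th/.1),.135+s*np.sin(th)+.008*np.cos(th))
rot=[180,0,-73.5]
env.move_straight(W(0,-.147,.42),rate=.25)
p=tip(.82); env.move_straight([p[0],p[1],.42],rot,rate=.25); print(M())
env.move_straight([p[0],p[1],.335],rate=.15); 
hit=env.move_straight([p[0],p[1],.26],rate=.03,force_limit=1.5); m=M(); print(hit,*m)
ths=np.linspace(.3,1.1,801); th0=ths[np.argmin([abs(tip(t)[2]-m[0][2]) for t in ths])]; print("theta",th0)
if hit and .7<th0<.95:
    for th in np.append(np.arange(th0-.12,.06,-.12),.04):
        h=env.move_straight(tip(th),rate=.07,force_limit=20); print(round(th,3),h,*M())
        if h: break
E
```

```text
(array([-1.000e-04,  1.355e-01,  4.198e-01]), array([-0.5, -0.9,  0.1]), 15.13)
True [-1.000e-04  1.358e-01  3.046e-01] [ 0.4 -0.8  0.2] 17.06
theta 0.833
0.713 False [-0.0005  0.1538  0.2853] [-0.3 -0.5 -0.3] 17.57
0.593 False [-1.000e-04  1.706e-01  2.651e-01] [-0.1  1.  -1.4] 18.1
0.473 False [-0.0003  0.1848  0.2426] [-0.9  0.6  0.8] 18.63
0.353 False [-0.0004  0.1963  0.2185] [ 0.1  0.5 -0.3] 19.17
0.233 False [-0.0005  0.2048  0.1933] [-0.4 -0.9  0.4] 19.7
0.113 False [-0.0005  0.2102  0.1673] [0.  0.6 0.8] 20.23
0.04 False [-0.0006  0.2179  0.1511] [ 0.1 -0.4 -0.1] 20.63
```

Forces stayed near zero, so contact is doubtful. I'll look.

```bash
python3 - <<'E'
from h import *
import cv2
b=env.grab_frame("scene")["image"][110:250,160:350]; c=env.grab_frame("top")["image"][130:270,150:340]
cv2.imwrite("pics/c4.png",np.vstack([cv2.resize(b,(400,295),interpolation=cv2.INTER_CUBIC),cv2.resize(c,(400,295),interpolation=cv2.INTER_CUBIC)]))
E
```

```text
(no output)
```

View pics/c4.png

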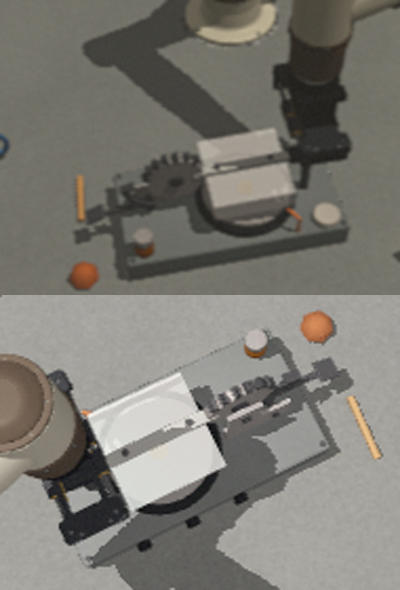

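The guard has followed and is nearly level. I'll finish pressing onto the rest.

```bash
python3 - <<'E'
from h import *
import cv2
h=env.move_straight(W(0,.219,.128),rate=.03,force_limit=16); print(h,*M())
env.dwell(.3); print(M())
h=env.move_straight(W(0,.219,.128),rate=.03,force_limit=18); print(h,*M())
env.move_straight(W(0,.219,.42),rate=.25); 
env.goto([.35,.45,.40],[180,0,-60]); print(M())
sc=env.grab_frame("scene"); tp=env.grab_frame("top")
for p in (sc,tp):
    for t in ["grip_top","pad_top","jar","slice","dop","rough"]:
        r=env.search_frame(p,t); print(t,[(np.round(d["xyz"],3).tolist(),round(d["score"],2)) for d in r[:1]])
b=sc["image"][140:250,180:340]; c=tp["image"][130:270,150:340]
cv2.imwrite("pics/c5.png",np.vstack([cv2.resize(b,(400,275),interpolation=cv2.INTER_CUBIC),cv2.resize(c,(400,295),interpolation=cv2.INTER_CUBIC)]))
E
```

```text
True [0.0004 0.2182 0.1433] [-2.7  0.   6.2] 21.2
(array([0.0003, 0.2182, 0.1433]), array([-1.1,  0.2,  6.2]), 21.5)
True [0.0004 0.2181 0.1433] [-1.   0.4  6.2] 21.75
(array([-0.0727,  0.5376,  0.4002]), array([-0.6,  0.2,  0.2]), 24.25)
grip_top [([0.566, 0.053, 0.13], 0.57)]
pad_top [([0.605, -0.132, 0.08], 0.77)]
jar [([0.675, -0.085, 0.09], 0.57)]
slice [([0.576, 0.207, 0.062], 0.53)]
dop [([0.546, -0.231, 0.011], 0.39)]
rough [([0.707, -0.188, 0.025], 0.61)]
grip_top [([0.544, 0.067, 0.128], 0.87)]
pad_top [([0.598, -0.147, 0.075], 0.72)]
jar []
slice [([0.566, 0.213, 0.064], 0.65)]
dop [([0.534, -0.229, 0.011], 0.61)]
rough [([0.692, -0.185, 0.021], 0.63)]
```

View pics/c5.png

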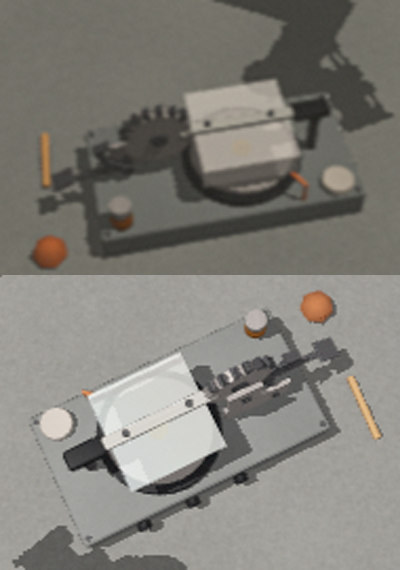

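The guard lies level on its post: it stopped hard at a height of 143.3 mm, against 143 expected. The pawl is still down and the other things are where they were.

```bash
python3 -c "
from workcell import env
print(env.close_job())"
```

```text
the job is handed in; nothing more can be done
None
```

The job is handed in: the pawl is pressed fully down and staying free, the guard is down on its rest post, nothing else looks moved in the final pictures, and it took about 25 s of the 48 s allowed.

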